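# Release the grill plate and stop it with the other finger

## Task

The sandwich grill lies open flat and its lower plate, the one nearer the robot, has to come loose for washing-up: press down the red release button at the front corner of the base with one finger, and have the other finger waiting in front of the plate to stop it as the spring shoves it forward, before it slides off the grill. Finish while holding it so, one finger still keeping the button down and the other still holding back the popped plate. Grip and lift nothing, and leave the things standing around undisturbed.

Things in the scene. Friction and masses are not known exactly. Their poses are not given: they have to be found in the camera images.
- grill: Steel contact grill, fixed, opened flat; sizes below are mm in its frame. Origin on the worktop under the middle of the base; x points from base to lid (front at -x), y to the left seen from the robot, z up. Base x -150 to 145, y -180 to 180, 62 high, with two dials and a drip spout on its front face. Side rims 84 high begin at x -55. Lid flat behind, x 152 to 477, with its own red button at the far end, not used.
- apron (a point): Middle of the front apron, a flat ledge (62 above the worktop), in front of the plate: x -125, y 0. The ledge spans x -150 to -100 over the base's full width; only the red release button stands on it. The space above it is free.
- plate: Lower plate, loose: dark ribbed non-stick (slippery) casting, 0.7 kg give or take a fifth, 210 (x) x 250 (y) x 18 thick. Origin at the centre of its underside, axes as the grill's; at rest x 10, y 0, z 70. It lies on rails that end at x -100; side rims guide it with 2 mm play. A lug on its left side (y to 140, x -85 to -65, z 70 to 80) is caught by the latch.
- plate_front (a point): Middle of the plate's straight, upright front face, half-way up (face 250 wide, z 70 to 88); at rest x -95, y 0, z 79. Unlatched, a spring ejector behind shoves the plate to -x with 7 N falling to 4 N over 40 mm; unstopped it shoots on and slides off. Popped and stopped means 5 to 45 mm forward of rest.
- release (a joint): Red release button of the lower plate, travel straight down in m: 0 up, 0.009 right down. Spring 1.5 N rising to 5 N. The latch frees the plate at about 0.006; keep it pressed beyond 0.005.
- release_top (a point): Centre of that red button's top, 26 (x) x 30 (y): x -122, y 158, top 81 above the worktop when up, 72 when down. It is 27 forward of the plate's front face and 33 left of its left side: with the fingers pointing down and spread along the grill's y, one can press it while the other, further right, stands over the apron in front of the plate, its tip then 10 above the apron and 16 below the plate's top.
- drip_cup: Small steel cup, 64 across, 46 high, in front of the grill under its spout; origin under its centre.
- spatula: Wooden-handled spatula, 240 long, lying to the right of the grill; origin on the worktop under its middle, long axis x.
- sugar_pot: Small white sugar pot with a fixed lid, 66 across, 56 high, standing to the left of the grill; origin under its centre.
- pepper_mill: Dark wooden pepper mill, 56 across, 160 high; origin under its centre.
- salt_jar: White ceramic jar with wooden lid, 66 across, 100 high; origin under its centre.
- mug: White mug, 80 across, 90 high, handle to its +y; origin under its centre.
- jug: Stoneware jug, 92 across, 125 high, handle to its +y; origin under its centre.

How it is judged:
By the outcome, as a careful person would: the job done as asked, in the order asked, and still so for the second after the job is handed in, while the arm keeps its last pose, push and grip.
It also fails if it takes over 27 s, if anything falls off the work surface, if the arm or the gripper's body presses on something with over 40 N, if the wrist force passes 120 N, or if a joint passes its speed limit or range.

## Robot

A 7-joint arm with a two-finger parallel gripper is mounted at the origin on the work surface. World frame = base frame: x ahead of the robot, y to its left, z up, the work surface at z = 0. Lengths are in mm, angles in rad, forces in N, time in s.
With the tool pointing down it reaches from about 425 to 875 mm from the base axis. Payload 4.7 kg.
Tool frame: the origin (TCP) lies midway between the tips of the shut fingers; the grasp point (between the pads) lies 19 mm behind it (arm.tcp_to_grasp is the distance from the TCP to the grasp point, in mm); z points along the fingers, y is the line along which they close (so a half turn about z gives the same grasp; the last joint's range is limited). The gripper opens to 85 mm and grips with 20 to 120 N. Pads are 22 mm wide; open, the fingers measure 114 mm over their backs; the gripper's body (76 mm by 85 mm) begins 54 mm behind the grasp point. The pads swing forward as they close: fully open they stand 13 mm farther back than shut.
Start: joints at [-1.226, 0.321, -0.07, 1.45, 0.023, 1.371, -0.057], TCP at [211.147, 614.77, 231.349] pointing down, gripper open.
Joint ranges: [-2.86, 2.86], [-0.3, 2.09], [-1.38, 1.24], [0.06, 2.45], [-1.56, 4.7], [0.09, 2.05], [-2.69, 2.69]. Speed limits (rad/s): [2.57, 2.57, 3.14, 3.14, 3.14, 3.14, 3.14].

## Interface

Orientations are given as a unit quaternion [w, x, y, z].
In Python, from rig import arm gives the robot as it stands.
- The arm moves only by the tool play_rows, never from a script. Its arguments are lists of equal length, an entry for each row: "dp": the shift along the tool's x, y, z in units of 50 mm (1.0 is 50 mm), a list of three; "roll": the turn about the tool's z in rad; "gripper": the closure in counts, from 0 (fully open) to 255 (shut). In form: {"dp": [[tx, ty, tz], ...], "roll": [roll, ...], "gripper": [gripper, ...]}. A call has 1 to 20 rows; each row shifts and turns the commanded pose from where the row before left it, along the tool's axes as they then stand; what a row does not reach is not made up. A row lasts 1/8 s, in which the tool goes at most 62.5 mm and 10.7 degrees, less where a joint would pass 70% of its speed; a pose out of reach is approached as far as the arm can. A call is refused whole if a number of a shift passes 1 or a number of a turn 0.188, either way. A call with a gripper value outside its range is refused whole. The fingers move at their own pace and stop on an object; "force" is the grip in N (left out, the last holds). Time passes only in rows, so rows that do not move let the fingers close. It gives the time, the measured TCP pose, the force, the opening and the grip force at its end, in the units of the state.
- arm.observe(): the state, without advancing time (a new reading comes with each control period).
- arm.get_image(name): name is "side" or "top" or "wrist"; returns a dict with "frame" (420x560x3 uint8, red, green, blue), "intrinsics" (3x3 intrinsics, pixels), "k1" (the pictures are not rectified: a ray, as slopes to the right and down, at radius r is drawn at 1 + k1 r^2 times it, then the intrinsics apply), "R" (3x3) and "t" (3): a world point X has camera coordinates R X + t; the wrist camera has in their place "T_tool_cam" (4x4, takes a point from camera to tool coordinates, whose origin is the TCP and whose axes are the flange's). Camera axes: x right, y down, z forward; pixel columns grow to the right and rows downward; lengths in mm; the calibration is good to about 2 mm. A picture is of the moment at which its call begins: read the wrist's pose just before it. There is no depth.
- arm.sign_off(): hands the job in; it is judged then, once.
The state is a dict: "clock": time; "qpos": joint angles; "dq": joint speeds; "joint_efforts": joint torques, N m; "eef_pos": TCP position; "eef_rot": TCP orientation; "contact_force": force on the tool from outside, world axes, zero at the start; "wrist_torque": the same for the moment, N m; "grip_width": opening from 0.0 (shut) to 1.0 (fully open); "finger_force": force on a finger pad.
Only numpy, scipy, OpenCV 4.12 (cv2) and the standard library are available. Lean on these libraries where they do the work, as an engineer would, in place of code of your own. Each camera call takes 0.05 s, during which the arm holds its last target. There are 200 camera calls.

## Working session

There is one attempt and no reset: what is moved stays moved. The work goes in short steps, Python scripts to look and compute and a tool call to move; the robot and the scene stay as the last step left them, time stands still between calls to the robot, and variables do not carry over. Pictures are saved under pics/ and viewed, at most 10 in all, crops included, and the job is handed in when it is done.

Besides the shell and the picture viewer there is one more tool, called after ">>>" by a JSON object that holds its "fn" and its "kwargs". play_rows: Moves the arm, as the interface text tells. Its arguments: {"type":"object","properties":{"dp":{"type":"array","items":{"type":"array","items":{"type":"number"}}},"roll":{"type":"array","items":{"type":"number"}},"gripper":{"type":"array","items":{"type":"number"}},"force":{"type":"number"}},"required":["dp","roll","gripper"]}

```bash
mkdir -p pics; python3 - <<'E'
from rig import arm
import cv2,numpy as np,pickle
s=arm.observe(); print({k:np.round(v,3) if not isinstance(v,dict) else v for k,v in s.items()})
d={}
for n in("top","side"):
    im=arm.get_image(n); d[n]=im; cv2.imwrite(f"pics/{n}0.png",im["frame"][:,:,::-1]); print(n,im["intrinsics"],im["k1"],np.round(im["R"],3),im["t"])
pickle.dump(d,open("d.pkl","wb"))
E
```

```text
{'clock': np.float64(0.0), 'qpos': array([-1.226,  0.322, -0.07 ,  1.452,  0.023,  1.371, -0.057]), 'dq': array([ 0.   ,  0.002, -0.001,  0.002,  0.   ,  0.   , -0.   ]), 'joint_efforts': array([-0.0000e+00, -4.9358e+01, -3.8200e-01, -3.1434e+01,  1.3000e-02,
        1.1000e-02, -0.0000e+00]), 'eef_pos': array([210.999, 614.225, 230.194]), 'eef_rot': array([-0.   ,  0.165,  0.986, -0.001]), 'contact_force': array([-0.272,  0.015,  0.343]), 'wrist_torque': array([ 0.059, -0.026,  0.007]), 'finger_force': np.float64(0.0), 'grip_width': np.float64(0.999)}
top [[440.63146734   0.         280.62931853]
 [  0.         440.63146734 211.98878309]
 [  0.           0.           1.        ]] 0.018614698054878368 [[ 0.005 -1.     0.009]
 [-0.982 -0.007 -0.187]
 [ 0.187 -0.008 -0.982]] [ -56.12452363  557.6399165  1130.69087701]
side [[457.70194402   0.         275.71772957]
 [  0.         457.70194402 209.65313958]
 [  0.           0.           1.        ]] -0.1585345813272793 [[ 0.856 -0.517  0.016]
 [-0.384 -0.655 -0.65 ]
 [ 0.347  0.55  -0.759]] [-508.06726701  240.68023349 1448.31349458]
```

View pics/top0.png

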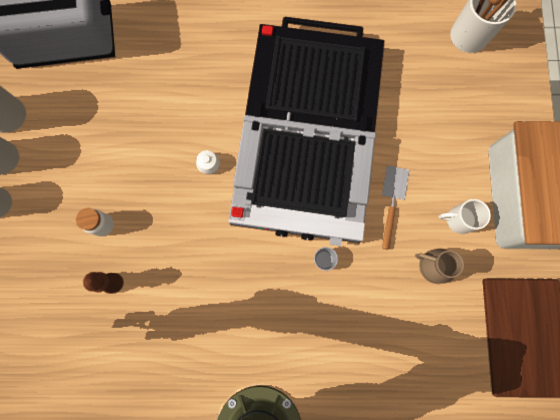

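View pics/side0.png

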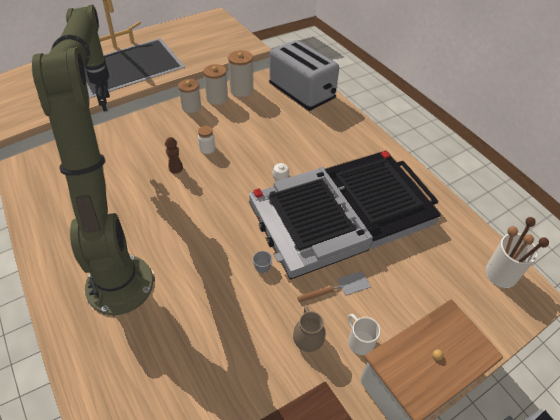

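The top view shows the lower red button at about (237,212), the plate's front edge from (250,203) to (352,215), and the cup at (326,259). The side view shows the button at (258,194). I'll zoom in on the top view and cast rays for the button.

```bash
cat > h.py <<'E'
import numpy as np,cv2
def ray(im,uv):
    K=im["intrinsics"];d=np.array([(uv[0]-K[0,2])/K[0,0],(uv[1]-K[1,2])/K[1,1]]);p=d.copy()
    for _ in range(20): p=d/(1+im["k1"]*(p@p))
    R=np.array(im["R"]);return -R.T@np.array(im["t"]),R.T@np.array([p[0],p[1],1])
def onz(im,uv,z):
    c,r=ray(im,uv);return c+r*(z-c[2])/r[2]
def proj(im,X):
    c=np.array(im["R"])@X+im["t"];p=c[:2]/c[2];p=p*(1+im["k1"]*(p@p));K=im["intrinsics"];return p*K[0,0]+K[:2,2]
def red(f):
    h=cv2.cvtColor(f,cv2.COLOR_RGB2HSV)
    return (((h[...,0]<6)|(h[...,0]>174))&(h[...,1]>180)&(h[...,2]>90)).astype(np.uint8)
E
python3 - <<'E'
import pickle;from h import *
d=pickle.load(open("d.pkl","rb"))
for n in d:
    f=d[n]["frame"];k,l,st,c=cv2.connectedComponentsWithStats(red(f))
    for i in range(1,k):
        if st[i,4]>15: print(n,st[i],c[i].round(1),onz(d[n],c[i],81).round(1))
t=d["top"]["frame"]
cv2.imwrite("pics/topc.png",cv2.resize(t[100:250,215:395],None,fx=4,fy=4,interpolation=cv2.INTER_CUBIC)[:,:,::-1])
for uv in [(231,226),(363,240),(250,203),(352,215)]: print(uv,onz(d["top"],uv,62).round(1),onz(d["top"],uv,88).round(1))
E
```

```text
top [262  25  11  11 107] [266.8  30. ] [1077.3  -10.8   81. ]
top [232 207  11  10  96] [236.9 211.6] [552.8  61.8  81. ]
side [382 151   8   6  27] [385.  153.8] [1078.7  -14.5   81. ]
side [255 190   7   7  28] [257.5 192.2] [552.1  57.3  81. ]
(231, 226) [517.6  78.3  62. ] [513.5  75.6  88. ]
(363, 240) [ 482.5 -270.2   62. ] [ 479.3 -265.1   88. ]
(250, 203) [580.1  29.3  62. ] [574.6  27.6  88. ]
(352, 215) [ 549.3 -242.9   62. ] [ 544.5 -238.4   88. ]
```

View pics/topc.png

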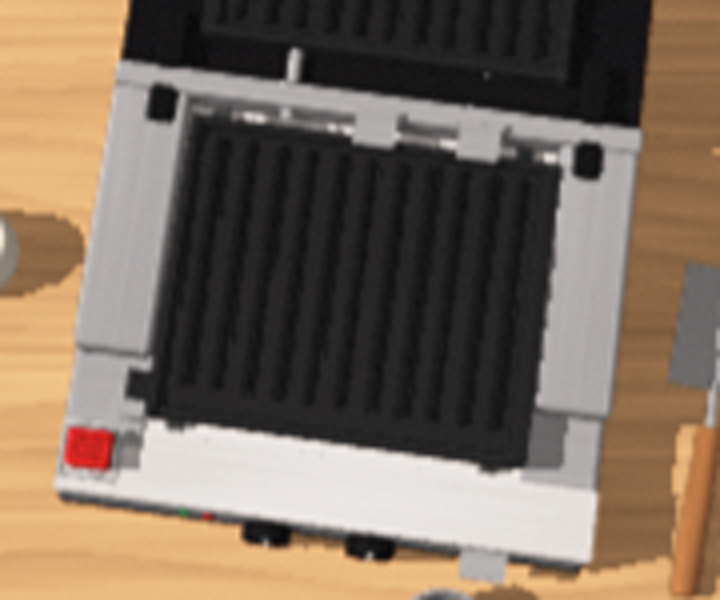

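The zoom shows the button centred at crop (88,448). The plate's front edge runs (150,415) to (522,468), the apron's front edge (60,490) to (585,562), and the lug is at (140,385). Next I'll compute the yaw and the first move.

```bash
cat >> h.py <<'E'
def todp(s,target):
    from scipy.spatial.transform import Rotation as Ro
    q=s["eef_rot"];R=Ro.from_quat([q[1],q[2],q[3],q[0]]).as_matrix()
    return R, R.T@(np.array(target)-s["eef_pos"])
E
python3 - <<'E'
import pickle;from h import *
from rig import arm
d=pickle.load(open("d.pkl","rb"))["top"]
c=lambda u,v,z:onz(d,(u/4+215-.4,v/4+100-.4),z)
for a,b,z,n in[((150,415),(522,468),88,"platefront"),((60,490),(585,562),62,"apron"),((78,347),(122,70),84,"rimL"),((607,413),(638,140),84,"rimR")]:
    p,q=c(*a,z),c(*b,z);e=(q-p)[:2];print(n,p.round(1),q.round(1),np.hypot(*e).round(1),np.arctan2(e[1],e[0]).round(4))
s=arm.observe();R,_=todp(s,[0,0,0]);print(R.round(3))
for yaw in(-.1,-.12,-.135):
    Y=np.array([-np.sin(yaw),np.cos(yaw),0]);t=np.array([554,62.5,0])-50*Y;t[2]=230;print(yaw,t.round(1),todp(s,t)[1].round(1))
E
```

```text
platefront [573.7  22.1  88. ] [ 540.2 -220.3   88. ] 244.7 -1.7083
apron [528.   82.3  62. ] [ 482.2 -264.5   62. ] 349.8 -1.702
rimL [620.1  70.6  84. ] [814.1  45.4  84. ] 195.7 -0.129
rimR [ 578.  -277.6   84. ] [ 766.8 -304.3   84. ] 190.7 -0.1406
[[-0.946  0.325 -0.   ]
 [ 0.325  0.946 -0.002]
 [-0.    -0.002 -1.   ]]
-0.1 [549.   12.7 230. ] [-515.  -459.2    1.2]
-0.12 [548.   12.9 230. ] [-514.1 -459.4    1.2]
-0.135 [547.3  13.  230. ] [-513.3 -459.6    1.2]
```

>>> {"fn": "play_rows", "kwargs": {"dp": [[-0.64,-0.57,0],[-0.64,-0.57,0],[-0.64,-0.57,0],[-0.64,-0.57,0],[-0.64,-0.57,0],[-0.64,-0.57,0],[-0.64,-0.57,0],[-0.64,-0.57,0],[-0.64,-0.57,0],[-0.64,-0.57,0],[-0.64,-0.57,0],[-0.64,-0.57,0],[-0.64,-0.57,0],[-0.64,-0.57,0],[-0.64,-0.57,0],[-0.64,-0.57,0],[0,0,0],[0,0,0],[0,0,0]], "roll": [0,0,0,0,0,0,0,0,0,0,0,0,0,0,0,0,-0.098,-0.098,0], "gripper": [0,0,0,0,0,0,0,0,0,0,0,0,0,0,0,0,0,0,0]}}

```text
clock: 2.48
eef_pos: [547.0, 17.1, 230.9]
eef_rot: [-0.0, 0.068, 0.998, -0.0]
contact_force: [-0.0, -0.4, -0.1]
grip_width: 1.0
finger_force: 0.0
```

```bash
cat > w.py <<'E'
from rig import arm
from h import *
import sys,pickle
s=arm.observe();im=arm.get_image("wrist");R,_=todp(s,[0,0,0])
T=np.array(im["T_tool_cam"]);Rw=R@T[:3,:3];cw=R@T[:3,3]+s["eef_pos"]
im["R"]=Rw.T;im["t"]=-Rw.T@cw
pickle.dump((s,im),open("w.pkl","wb"))
cv2.imwrite(f"pics/{sys.argv[1]}.png",im["frame"][:,:,::-1])
print(s["clock"],s["eef_pos"].round(1),R.round(3).tolist(),s["contact_force"].round(2),cw.round(1))
f=red(im["frame"]);k,l,st,c=cv2.connectedComponentsWithStats(f)
for i in range(1,k):
    if st[i,4]>30: print(st[i],c[i].round(1),onz(im,c[i],81).round(1))
E
python3 w.py w1
```

```text
2.475 [547.   17.1 230.9] [[-0.991, 0.136, -0.001], [0.136, 0.991, -0.0], [0.001, -0.0, -1.0]] [-0.02 -0.38 -0.11] [471.7  28.  373. ]
[311 184  30  26 717] [325.7 196.5] [552.7  63.4  81. ]
```

View pics/w1.png

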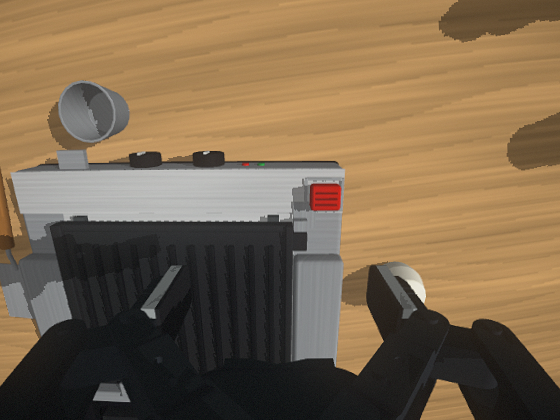

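The wrist view shows the button at (326,197) and the plate's front edge horizontal at v≈221, so the yaw is right. Both fingers are open, and the button position agrees with the top view. Next I'll correct about -2 mm in tool x and -3.7 mm in tool y, then descend to just above the button.

>>> {"fn": "play_rows", "kwargs": {"dp": [[-0.04,-0.074,0.3],[0,0,0.5],[0,0,0.5],[0,0,0.5],[0,0,0.5],[0,0,0.4],[0,0,0.2],[0,0,0.1],[0,0,0],[0,0,0],[0,0,0]], "roll": [0,0,0,0,0,0,0,0,0,0,0], "gripper": [0,0,0,0,0,0,0,0,0,0,0]}}

```text
clock: 3.9
eef_pos: [549.2, 13.3, 81.9]
eef_rot: [0.001, 0.067, 0.998, 0.0]
contact_force: [-0.7, 0.0, 1.4]
grip_width: 1.001
finger_force: 0.0
```

```bash
python3 - <<'E'
import pickle;from h import *
s,im=pickle.load(open("w.pkl","rb"))
p=onz(im,(293,222),88);b=np.array([553.3,63,81]);e=(p-b)[:2];print(p.round(1),"gx,gy from button",e@[.991,-.135],e@[.135,.991])
E
python3 w.py w2
python3 -c "
from rig import arm;import cv2
f=arm.get_image('side')['frame'];cv2.imwrite('pics/s2.png',cv2.resize(f[140:290,200:380],None,fx=4,fy=4,interpolation=2)[:,:,::-1])"
```

```text
[572.2  28.3  88. ] gx,gy from button 23.43289477212052 -31.86810661259236
3.9 [549.2  13.3  81.9] [[-0.991, 0.134, 0.001], [0.134, 0.991, 0.0], [-0.001, 0.001, -1.0]] [-0.68  0.03  1.44] [473.6  24.  223.9]
[220 193  12   6  53] [225.4 195.4] [506.5  -6.3  81. ]
[ 346  235   56   52 1965] [371.6 257.2] [549.   62.2  81. ]
```

View pics/w2.png

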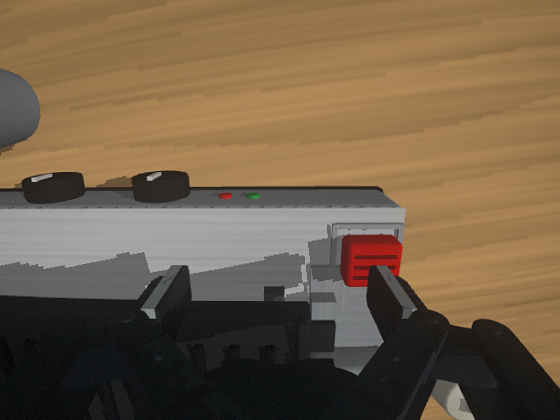

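View pics/s2.png

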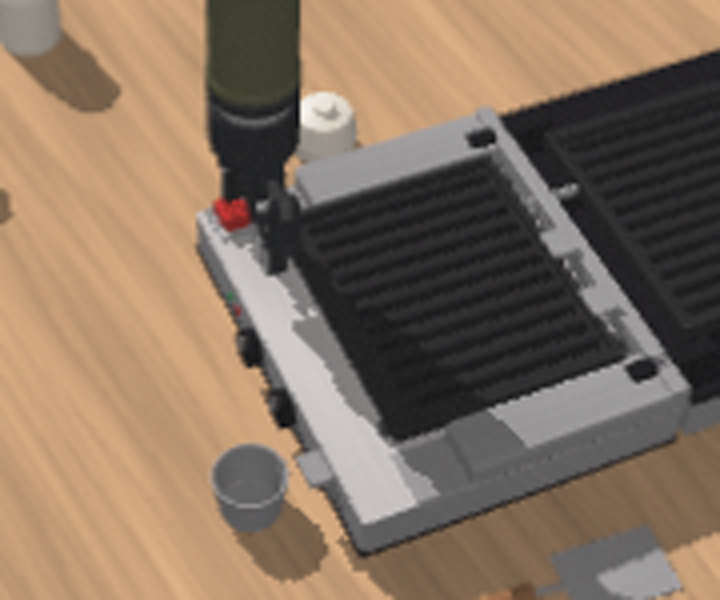

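The wrist view shows the left fingertip at about (378,267), over the rear part of the button (343–400, 235–287). The right finger is over the edge at (165,268). The side view shows the fingers near the button and the plate front. I'll check the clearance to the plate numerically.

```bash
python3 - <<'E'
import pickle;from h import *
s,im=pickle.load(open("w.pkl","rb"))
X=np.array([.991,-.135]);Y=np.array([.135,.991])
def r(n,uv,z):
    p=onz(im,uv,z);e=p[:2]-s["eef_pos"][:2];print(n,uv,z,p.round(1),"gx,gy rel tcp",(e@X).round(1),(e@Y).round(1))
for z in(88,95): r("tipL",(368,268),z);r("tipL",(388,266),z);r("tipR",(188,268),z);r("tipR",(168,268),z)
r("btn rear L",(346,287),81);r("btn front L",(343,240),81);r("btn front R",(402,240),81);r("lights",(402,220),62);r("lights",(404,208),62)
r("lug front",(312,322),80);r("plate front",(300,301),88);r("plate front",(20,297),88)
u=im["frame"];cv2.imwrite("pics/w2c.png",cv2.resize(u[200:350,100:300+130],None,fx=2.4,fy=2.4,interpolation=2)[:,:,::-1])
E
```

```text
tipL (368, 268) 88 [551.   58.4  88. ] gx,gy rel tcp -4.3 44.9
tipL (388, 266) 88 [551.3  68.4  88. ] gx,gy rel tcp -5.4 54.9
tipR (188, 268) 88 [538.9 -30.3  88. ] gx,gy rel tcp -4.3 -44.7
tipR (168, 268) 88 [537.7 -40.4  88. ] gx,gy rel tcp -4.2 -54.8
tipL (368, 268) 95 [547.   56.6  95. ] gx,gy rel tcp -8.0 42.6
tipL (388, 266) 95 [547.3  66.1  95. ] gx,gy rel tcp -9.0 52.1
tipR (188, 268) 95 [535.6 -27.5  95. ] gx,gy rel tcp -8.0 -42.3
tipR (168, 268) 95 [534.4 -37.1  95. ] gx,gy rel tcp -7.9 -51.9
btn rear L (346, 287) 81 [564.7  47.9  81. ] gx,gy rel tcp 10.6 36.4
btn front L (343, 240) 81 [537.3  48.2  81. ] gx,gy rel tcp -16.5 33.0
btn front R (402, 240) 81 [541.5  78.2  81. ] gx,gy rel tcp -16.4 63.3
lights (402, 220) 62 [538.3  85.5  62. ] gx,gy rel tcp -20.6 70.1
lights (404, 208) 62 [531.3  86.8  62. ] gx,gy rel tcp -27.7 70.4
lug front (312, 322) 80 [585.1  27.7  80. ] gx,gy rel tcp 33.6 19.1
plate front (300, 301) 88 [565.2  22.7  88. ] gx,gy rel tcp 14.5 11.4
plate front (20, 297) 88 [ 545.1 -127.2   88. ] gx,gy rel tcp 14.8 -139.9
```

View pics/w2c.png

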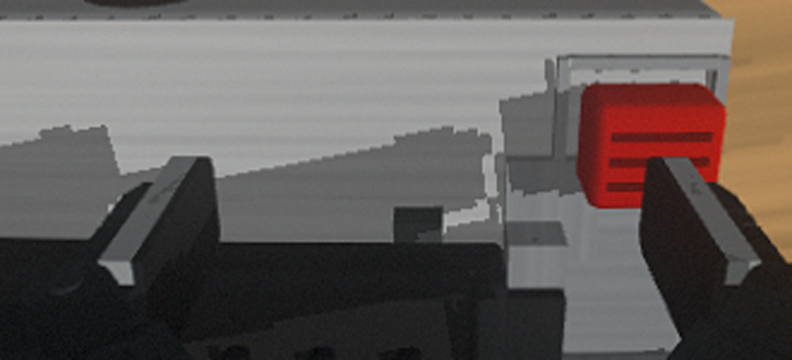

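The line at v=301 is the plate face's bottom edge (z 70), which puts the plate front at +24 mm from the TCP, as expected. The finger's rear is at +11 mm, leaving a gap of about 13 mm. The left finger is centred over the button. Now I'll press.

>>> {"fn": "play_rows", "kwargs": {"dp": [[0,0,0.13],[0,0,0.13],[0,0,0.04],[0,0,0.04],[0,0,0.04],[0,0,0.04],[0,0,0.02],[0,0,0],[0,0,0]], "roll": [0,0,0,0,0,0,0,0,0], "gripper": [0,0,0,0,0,0,0,0,0]}}

```text
clock: 5.12
eef_pos: [547.5, 13.6, 59.1]
eef_rot: [-0.001, 0.068, 0.998, 0.0]
contact_force: [-4.5, 0.2, 5.4]
grip_width: 1.003
finger_force: 5.5
```

```bash
python3 w.py w3; python3 -c "
from rig import arm;import numpy as np
s=arm.observe();print(s['contact_force'].round(2),s['wrist_torque'].round(2),s['eef_pos'].round(2))"
```

```text
5.125 [547.5  13.6  59.1] [[-0.991, 0.136, -0.003], [0.136, 0.991, 0.001], [0.003, 0.001, -1.0]] [-4.54  0.23  5.42] [472.5  24.3 201.3]
[212 206  14   7  73] [218.5 209.2] [505.   -5.1  81. ]
[ 351  252   62   52 1372] [380.  269.1] [541.8  60.   81. ]
[-4.44  1.37  5.27] [ 0.38  0.83 -0.39] [547.53  13.6   59.05]
```

View pics/w3.png

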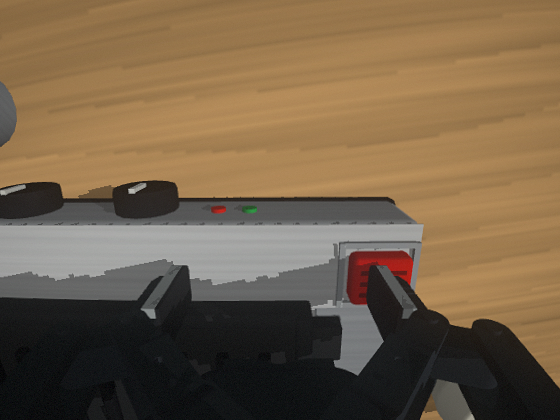

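The wrist view shows the button pressed under the left finger at (380,277). The plate has popped and stopped against the right finger, with its front at v≈302 and its lug at (325,335). The forces agree: about 5.3 N down and 4.5 N forward. One short hold to confirm it's steady.

>>> {"fn": "play_rows", "kwargs": {"dp": [[0,0,0],[0,0,0],[0,0,0],[0,0,0]], "roll": [0,0,0,0], "gripper": [0,0,0,0]}}

```text
clock: 5.68
eef_pos: [547.5, 13.6, 59.1]
eef_rot: [-0.001, 0.068, 0.998, 0.0]
contact_force: [-3.7, 0.6, 4.4]
grip_width: 1.0
finger_force: 5.5
```

```bash
python3 -c "
from rig import arm
s=arm.observe();print(s['contact_force'].round(2),s['eef_pos'].round(2))
if s['contact_force'][2]>4 and s['contact_force'][0]<-2: print(arm.sign_off())"
```

```text
[-3.67  0.57  4.38] [547.54  13.62  59.07]
the job is handed in; nothing more can be done
None
```

I handed the job in at 5.7 s with the left finger holding the release button down (about 4.4 N) and the right finger holding back the popped plate (about 3.7 N), an estimated 13 mm forward of rest; nothing else was touched.

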